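Hold a sample canister in the sprung saddle for strapping

TASK

Pick up the tall slim aluminium canister and, keeping it gripped, press its foot down on the sprung rubber pad until the pad is fully depressed to seat the foot, then lift it off. Carry it upright to the strapping stand, its foot hanging clear of the base plate but below the V saddle, and push it squarely into the V until the saddle's pointer stands between the two pegs, never ramming the saddle to its back stop. Hold it steady there for at least two seconds for a colleague to do up the strap, and finish while still gripping and pressing it so; leave the short jar, tape roll, clamp ring and screwdriver where they are.

Things in the scene. Friction and masses are not known exactly. Their poses are not given: they have to be found in the camera images.
- canister: The tall slim canister: bare aluminium cylinder, 50 mm diameter, 120 mm high, rubber foot at the bottom, about 0.2 to 0.4 kg, standing upright on the bench. Origin at the centre of its underside, z up along its axis. The only other bare metal can is the jar, which is short and wide.
- jar: Bystander: short wide aluminium jar, 68 mm diameter, 70 mm high, standing loose. Origin at the centre of its underside.
- pad_top (a point): Centre of the upper face of the sprung rubber pad, a dark disc of 66 mm diameter on top of a round grey housing (92 mm diameter, foot flange 100 mm, its top 36 mm above the bench). The free pad's face is 50 mm above the bench and sinks straight down 12 mm to its stop (38 mm above the bench). z up.
- pad (a joint): Depression of the sprung pad in m: 0 free, 0.012 fully depressed at its stop. It begins to yield at 3 N and takes 9 N to reach the stop; it springs back up.
- stand: Strapping stand fixed to the bench: grey base plate 220 x 110 mm, 10 mm thick, carrying a sprung V saddle; nothing on it is above 110 mm. Origin at the centre of the plate's underside, z up; +x is the way the saddle is pushed back, from the open side of the V to the spring barrel at the rear. Pointer and two upright pegs (7 mm thick, tops at 90 mm) are at the rear near the +y edge.
- saddle_seat (a point): Point on the saddle, at bench height, under the canister's axis when the canister touches both faces of the V; moves with the saddle; axes as the stand's. Saddle free: x -57.6 mm, y 0 in the stand's frame. The V: aluminium, vertical faces at 130 degrees, 52 mm wide, from 55 to 110 mm above the bench, all of it over 14 mm beyond this point in +x, so fingers either side of the canister (in y) clear it.
- saddle (a joint): How far the saddle has been pushed back along the stand's +x, in m: 0 free, 0.045 at its back stop. The spring pushes back with 500 N per m from 0, so 0.020 is 10 N. The pointer stands level with the front peg at 0.012 and with the rear peg at 0.028.
- tape_roll: Bystander: brown roll, 56 mm diameter, 24 mm high, lying loose on its side face. Origin at the centre of its underside.
- clamp_ring: Bystander: loose steel ring, 40 mm diameter, 12 mm high, lying flat. Origin at the centre of its underside.
- screwdriver: Bystander: loose screwdriver lying on the left of the bench, towards the robot.

How it is judged (in metres and radians):
On the way, in this order (a step that is already met when the one before it is completed fails the run):
1. the canister, held in the gripper, presses the pad fully down (value of joint pad above 0.0105 m and contact force between canister and pad above 4 N and horizontal distance between canister and pad_top below 0.02 m and angle between canister's own z axis and vertical below 0.2 rad and contact force between the fingers and canister above 1 N), for 0.2 s.
2. the canister is lifted off the pad (value of joint pad below 0.002 m and contact force between canister and pad below 0.1 N and height (world z) of canister above 0.052 m and contact force between the fingers and canister above 1 N), for 0.1 s.
3. the canister is held upright in the V, clear of the base plate, with the saddle's pointer between the pegs, for two seconds (value of joint saddle between 0.01 and 0.03 m and contact force between canister and saddle between 3.5 and 25 N and height (world z) of canister between 0.012 and 0.056 m and angle between canister's own z axis and vertical below 0.14 rad and horizontal distance between canister and saddle_seat below 0.012 m and contact force between the fingers and canister above 1 N and linear speed of canister below 0.02 m/s and velocity of joint saddle between -0.02 and 0.02 m/s), for 2 s.
At the end, for the whole second after the job is handed in: Still gripped: the canister touches the V saddle with its axis within 12 mm of the seat, upright within 0.14 rad, its foot 12 to 56 mm above the bench, the saddle pushed back 10 to 30 mm (5 to 15 N by its spring; contact force 3.5 to 25 N), all at rest (slower than 20 mm/s) (all of step 3); the arm keeps its last pose, push and grip.
It fails at once if the saddle is rammed to its back stop (pushed back more than 42 mm) (value of joint saddle above 0.042 m).
It fails at once if the canister tips over or is dropped on its side (angle between canister's own z axis and vertical above 0.7 rad).
It fails at once if a bystander is moved by more than 30 mm or the jar is knocked over (distance of any of jar, tape_roll, clamp_ring, screwdriver from where it was at the start of the episode above 0.03 m or angle between jar's own z axis and vertical above 0.5 rad).
It also fails if it takes over 64 s, if anything falls off the work surface, if the arm or the gripper's body presses on something with over 40 N, if the wrist force passes 120 N, or if a joint passes its speed limit or range.

ROBOT

A 6-joint arm with a two-finger parallel gripper is mounted at the origin on the work surface. World frame = base frame: x ahead of the robot, y to its left, z up, the work surface at z = 0. Lengths are in mm, angles in rad, forces in N, time in s.
With the tool pointing down it reaches from about 300 to 775 mm from the base axis. Payload 14.6 kg.
Tool frame: the origin (TCP) lies between the finger pads; the fingertips stand 22 mm ahead of it and the grasp point (between the pads) lies 3 mm ahead of it (finger_overhang is the distance from the TCP to the fingertips, in mm); z points along the fingers, y is the direction in which the jaws open and shut (so a half turn about z gives the same grasp; the last joint's range is limited). The gripper opens to 94 mm and grips with 3 to 60 N. Pads are 16 mm wide; open, the fingers measure 119 mm over their backs; the gripper's body (75 mm by 177 mm) begins 78 mm behind the grasp point.
Start: joints at [1.095, 0.3, 1.521, -0, 1.321, -0.067], TCP at [218.626, 504.67, 227.446] pointing down, gripper open.
Joint ranges: [-3.03, 3.03], [-0.79, 2.21], [0.23, 2.52], [-1.04, 4.18], [0, 3.07], [-2.55, 2.55]. Speed limits (rad/s): [2.22, 2.22, 2.57, 3.14, 3.14, 3.14].

INTERFACE

Orientations are given as [roll, pitch, yaw] about the fixed x, y, z axes, in that order (R = Rz(yaw) Ry(pitch) Rx(roll)).
In Python, from cell import * gives the robot as it stands.
- The arm moves only by the tool jog_arm, never from a script. Its argument "increments" is a list of rows, each a list of 7 numbers: the shift along the tool's x, y, z in cm, then the turn, a rotation vector about the tool's x, y, z in degrees, then the finger opening in cm, from 0 to 9.4. In form: [[x, y, z, wx, wy, wz, grip], ...]. A call has 1 to 20 rows; each row shifts and turns the commanded pose from where the row before left it, along the tool's axes as they then stand; what a row does not reach is not made up. A row lasts 1/8 s, in which the tool goes at most 62.5 mm and 10.7 degrees, less where a joint would pass 70% of its speed; a pose out of reach is approached as far as the arm can. A call is refused whole if a number of a shift passes 6.25 or a number of a turn 10.7, either way. A call with a gripper value outside its range is refused whole. The fingers move at their own pace and stop on an object; "squeeze" is the grip in N (left out, the last holds). Time passes only in rows, so rows that do not move let the fingers close. It gives the time, the measured TCP pose, the force and the opening at its end, in the units of the state.
- read_state(): the state, without advancing time (a new reading comes with each control period).
- camera(name): name is "side" or "top" or "wrist"; returns a dict with "image" (420x560x3 uint8, red, green, blue), "K" (3x3 intrinsics, pixels), "rvec" (rotation vector, rad) and "tvec" (3), from world to camera coordinates, as OpenCV has them. Camera axes: x right, y down, z forward; pixel columns grow to the right and rows downward; lengths in mm; the calibration is good to about 2 mm. The wrist camera is an equidistant fisheye: a pixel r from the principal point sees the ray r / f radians off the axis. A picture is of the moment at which its call begins. There is no depth.
- sign_off(): hands the job in, once; it reports no verdict.
Trained networks look in a picture, given as the dict that the camera call returned (one of the last four; its "shot" number tells which), for a name from the list of things; names that differ only in an ending like _2 or _b are one class to them, and where a whole thing is asked for, a point or a joint stands for the part that bears it (a point fixed in the world has none). Each returns a list of dicts, best first, with "conf" (0 to 1); they miss things now and then, are a little off and sometimes report something else, mostly with a low value. They report only what shows in the picture. A call takes as long as a camera call.
- recognise(picture, name): "centre" ([x, y, z] in mm, in the coordinates of the camera as it stood for that picture, good to about 4 mm: the middle of the surface that is visible of it).
- regions_of(picture, name): "mask" (420x560 bool, what is visible of it).
The state is a dict: "clock": time; "joints": joint angles; "qd": joint speeds; "effort": joint torques, N m; "eef_pos": TCP position; "eef_rot": TCP orientation; "wrist_force": force on the tool from outside, world axes, zero at the start; "moment": the same for the moment, N m; "finger_gap": finger opening in mm.
Only numpy, scipy, OpenCV 4.12 (cv2) and the standard library are available. Lean on these libraries where they do the work, as an engineer would, in place of code of your own. Each camera call takes 0.05 s, during which the arm holds its last target.

## Working session

There is one attempt and no reset: what is moved stays moved. The work goes in short steps, Python scripts to look and compute and a tool call to move; the robot and the scene stay as the last step left them, time stands still between calls to the robot, and variables do not carry over. Pictures are saved under pics/ and viewed, and the job is handed in when it is done.

Besides the shell and the picture viewer there is one more tool, called as a command line: name --pt "numbers of a row" for each row, then --argument value for the rest. jog_arm: Moves the arm, as the interface text tells. Its arguments: {"type":"object","properties":{"increments":{"type":"array"},"squeeze":{"type":"number"}},"required":["increments"]}

```bash
mkdir -p pics; ls
python3 - <<'E'
from cell import *
import cv2
print(read_state())
for n in ["side","top","wrist"]:
    p=camera(n); cv2.imwrite(f"pics/{n}0.png",p["image"][:,:,::-1]); print(n,p["K"],p["rvec"],p["tvec"])
E
```

```text
pics
{'clock': 0.0, 'joints': array([ 1.09541934e+00,  3.00488345e-01,  1.52160571e+00,  3.19876389e-05,
        1.32072365e+00, -6.66123397e-02]), 'qd': array([-1.51098270e-03,  1.69950693e-03,  7.73375220e-05, -2.29909506e-03,
       -2.00967141e-04, -6.93571447e-04]), 'effort': array([-2.25498243e-04, -5.31809199e+01, -3.52744675e+01,  7.08105974e-02,
        2.44509632e-02, -8.13506813e-05]), 'eef_pos': array([218.497709  , 504.4608421 , 226.86644646]), 'eef_rot': array([-3.14037238e+00, -1.12457556e-04,  2.73282000e+00]), 'wrist_force': array([ 0.72742257,  0.8094659 , -0.37770203]), 'moment': array([0.00431577, 0.02242921, 0.0389805 ]), 'finger_gap': 94.19425218350929}
side [[486.82012972   0.         288.85014524]
 [  0.         486.82012972 206.57622913]
 [  0.           0.           1.        ]] [ 0.14372359 -2.90233161  1.14552171] [ 502.57098677   49.4377514  1385.25390428]
top [[470.94377166   0.         278.22085922]
 [  0.         470.94377166 205.40850077]
 [  0.           0.           1.        ]] [ 2.1553818  -2.10770668  0.17202319] [ 39.34804225 540.47737111 999.34630117]
wrist [[325.1922621    0.         282.26446466]
 [  0.         325.1922621  214.1779125 ]
 [  0.           0.           1.        ]] [-2.45957528 -1.61471174 -0.1872538 ] [-549.19664069  -25.14866545  389.10869566]
```

View pics/side0.png

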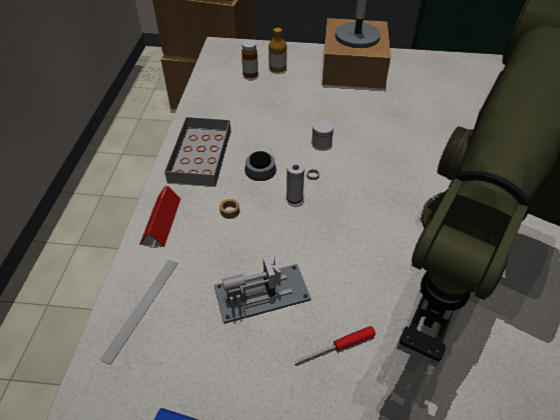

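View pics/top0.png

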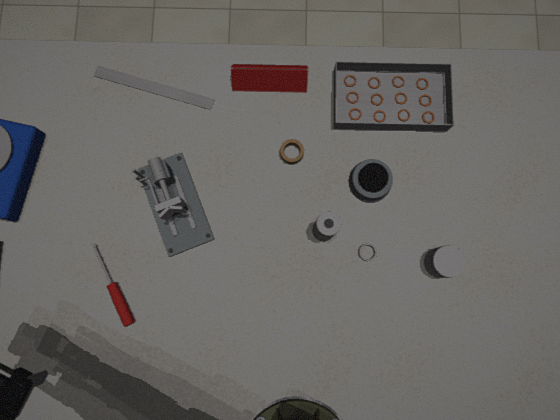

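View pics/wrist0.png

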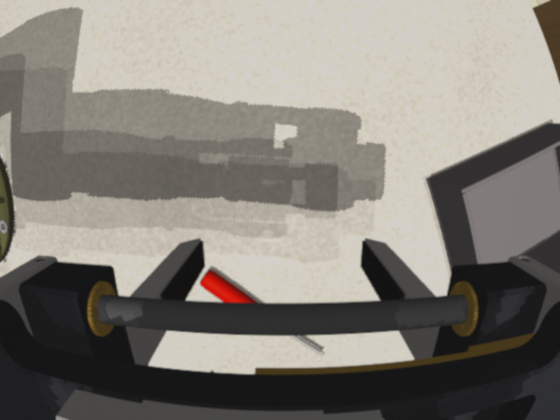

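```bash
cat > h.py <<'E'
from cell import *
import cv2, numpy as np
def cw(p,c):
    R,_=cv2.Rodrigues(np.array(p["rvec"])); return R.T@(np.array(c)-np.array(p["tvec"]).ravel())
def ray(p,px,fish=False):
    R,_=cv2.Rodrigues(np.array(p["rvec"])); K=p["K"]
    d=np.array([(px[0]-K[0,2])/K[0,0],(px[1]-K[1,2])/K[1,1],1.])
    if fish:
        r=np.hypot(d[0],d[1]); d=np.array([np.sin(r)*d[0]/r,np.sin(r)*d[1]/r,np.cos(r)])
    return -R.T@np.array(p["tvec"]).ravel(), R.T@d
def onz(p,px,z,fish=False):
    o,d=ray(p,px,fish); return o+d*(z-o[2])/d[2]
def proj(p,X,fish=False):
    R,_=cv2.Rodrigues(np.array(p["rvec"])); c=R@np.array(X,float)+np.array(p["tvec"]).ravel(); K=p["K"]
    if fish:
        th=np.arctan2(np.hypot(c[0],c[1]),c[2]); u=c[:2]/np.hypot(c[0],c[1])*th
    else: u=c[:2]/c[2]
    return u*[K[0,0],K[1,1]]+[K[0,2],K[1,2]]
E
python3 - <<'E'
from h import *
for n in ["side","top","wrist"]:
    p=camera(n)
    for t in ["canister","jar","pad","stand","saddle","tape_roll","clamp_ring","screwdriver"]:
        for r in recognise(p,t)[:2]: print(n,t,round(r["conf"],2),cw(p,r["centre"]).round(1),proj(p,cw(p,r["centre"]),n=="wrist").round())
print(read_state()["clock"])
E
```

```text
side canister 0.82 [494.3 -38.9  82.1] [294. 180.]
side canister 0.17 [525.9 301.9  85.3] [269. 279.]
side pad 0.63 [ 608.1 -150.4   50.5] [260. 160.]
side pad 0.59 [ 446.  -146.6    6.8] [312. 175.]
side stand 0.87 [542.5 307.9   9.1] [262. 298.]
side saddle 0.68 [522.5 298.5  86.1] [270. 277.]
side tape_roll 0.62 [673.6  25.2  21.8] [229. 206.]
side clamp_ring 0.51 [ 445.1 -145.4   10.4] [313. 175.]
side screwdriver 0.67 [328.7 409.1  22.8] [350. 341.]
top canister 0.78 [489.7 -46.2 119.1] [325. 224.]
top jar 0.86 [ 424.4 -304.7   68.9] [445. 261.]
top pad 0.55 [ 605.1 -159.6   47.3] [373. 178.]
top pad 0.15 [527.6 289.2  87.3] [166. 205.]
top stand 0.74 [538.7 290.3   6.9] [175. 206.]
top saddle 0.58 [526.6 288.5  88.3] [167. 206.]
top tape_roll 0.6 [673.6  23.   21.3] [292. 150.]
top clamp_ring 0.46 [ 442.2 -149.5    9.5] [366. 252.]
top screwdriver 0.88 [323.3 393.8  24. ] [120. 301.]
wrist canister 0.2 [304.5 394.1  17.8] [229. 292.]
wrist screwdriver 0.72 [303.8 394.6  22.9] [229. 293.]
1.5
```

Run:
```python
from h import *
p=camera("top"); im=p["image"][:,:,::-1]
c=cv2.resize(im[140:270,120:230],None,fx=5,fy=5,interpolation=cv2.INTER_CUBIC); cv2.imwrite("pics/st.png",cv2.convertScaleAbs(c,alpha=1.6))
c=cv2.resize(im[140:270,295:405],None,fx=5,fy=5,interpolation=cv2.INTER_CUBIC); cv2.imwrite("pics/can.png",cv2.convertScaleAbs(c,alpha=1.6))
for t in ["stand","saddle","pad","canister"]:
    for r in regions_of(p,t)[:1]:
        m=r["mask"].astype(np.uint8); ys,xs=np.nonzero(m); print(t,r["conf"],m.sum(),xs.min(),xs.max(),ys.min(),ys.max(),xs.mean(),ys.mean())
        if t=="stand":
            cs,_=cv2.findContours(m,0,2); rc=cv2.minAreaRect(max(cs,key=len)); b=cv2.boxPoints(rc); print(b)
            for q in b: print(onz(p,q,10).round(1))
        if t=="pad":
            cs,_=cv2.findContours(m,0,2); (x,y),ax,a=cv2.fitEllipse(max(cs,key=len)); print(x,y,ax,onz(p,(x,y),50), onz(p,(x,y),36))
        if t=="canister":
            cs,_=cv2.findContours(m,0,2); (x,y),ax,a=cv2.fitEllipse(max(cs,key=len)); print(x,y,ax,onz(p,(x,y),120))
```

```text
stand 0.64 4787 133 214 153 256 174.56360977647796 203.1153123041571
[[129.64386 165.38354]
 [180.82193 146.19177]
 [215.79453 239.45206]
 [164.61646 258.64383]]
[632.3 400.   10. ]
[681.2 283.3  10. ]
[464.  191.5  10. ]
[418.1 304.9  10. ]
saddle 0.56 608 141 187 178 219 169.0953947368421 203.60690789473685
pad 0.77 673 359 387 163 191 373.18722139673105 176.9970282317979
373.2231140136719 177.02215576171875 (27.981660842895508, 29.08835220336914) [ 607.47802186 -158.85250065   50.        ] [ 610.77432195 -161.61419575   36.        ]
canister 0.84 615 313 340 212 240 326.4276422764228 225.93170731707318
326.44500732421875 226.08880615234375 (23.900217056274414, 31.188095092773438) [486.25373323 -48.54626219 120.        ]
```

View pics/st.png

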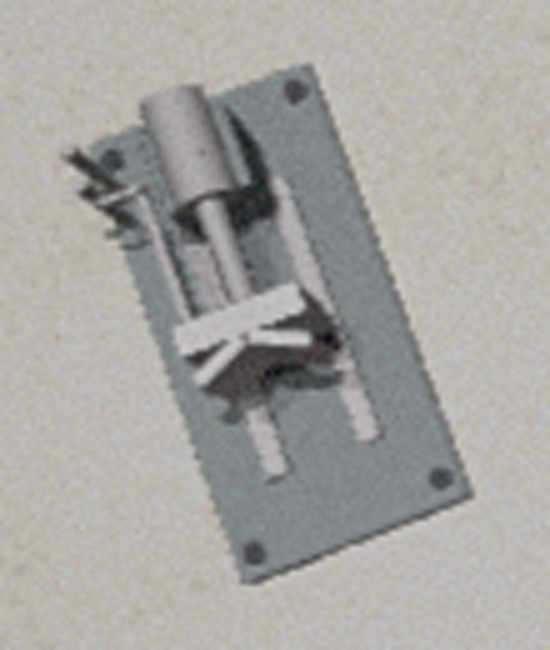

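View pics/can.png

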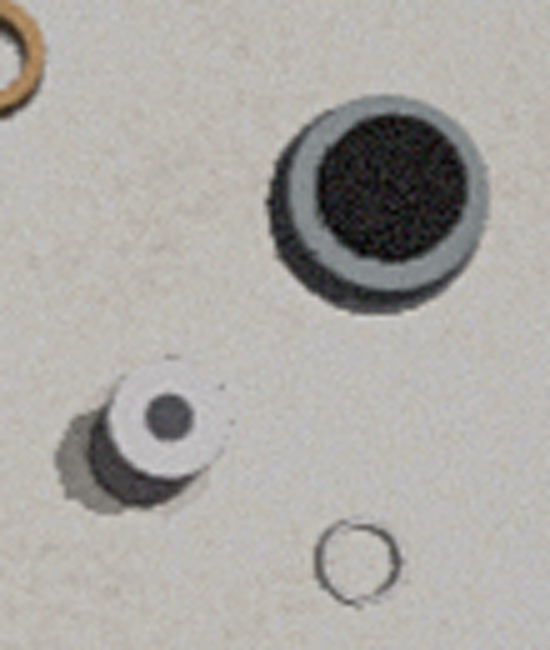

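Run:
```python
from h import *
p=camera("top"); s=camera("side")
f=lambda x,y,ox,oy:((x+.5)/5-.5+ox,(y+.5)/5-.5+oy)
print("can",onz(p,f(166,419,295,140),120),onz(p,f(169,417,295,140),120))
print("pad",onz(p,f(392,187,295,140),50))
C=[onz(p,f(a,b,120,140),10) for a,b in [(245,582),(472,492),(312,65)]]
for c in C: print(c.round(1))
d=C[2]-C[1]; print(np.linalg.norm(d),np.linalg.norm(C[1]-C[0]),np.arctan2(d[1],d[0]),np.arctan2(*(C[0]-C[1])[1::-1])-np.pi/2)
cen=(C[0]+C[2])/2; print("cen",cen)
# side verification crops
im=s["image"][:,:,::-1]
cv2.imwrite("pics/st_s.png",cv2.resize(im[240:340,200:330],None,fx=5,fy=5,interpolation=cv2.INTER_CUBIC))
cv2.imwrite("pics/can_s.png",cv2.resize(im[140:220,230:330],None,fx=6,fy=6,interpolation=cv2.INTER_CUBIC))
```

```text
can [491.84635095 -51.28162391 120.        ] [492.69728975 -52.50266035 120.        ]
pad [ 607.51781484 -158.35627025   50.        ]
[424.3 296.3  10. ]
[467.2 195.7  10. ]
[665.7 279.7  10. ]
215.5567168463405 109.36822593098708 0.40028454522507356 0.4035758033639043
cen [545.0053181  287.96708318  10.        ]
```

View pics/st_s.png

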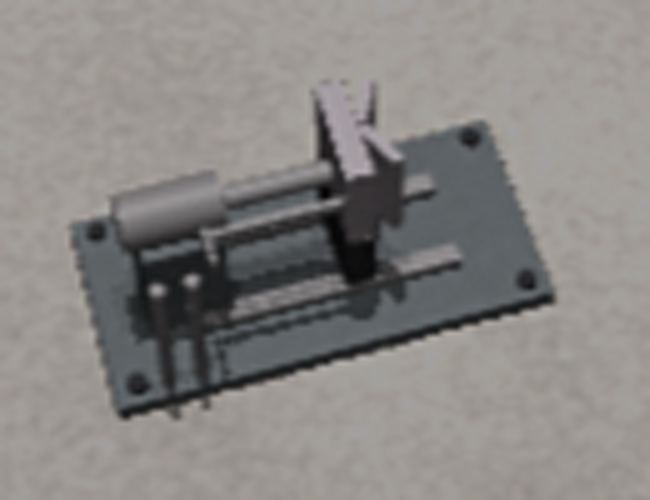

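View pics/can_s.png

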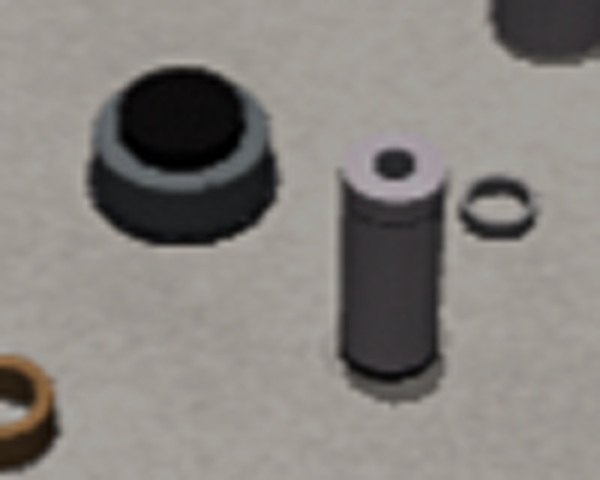

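Run:
```python
from h import *
s=camera("side")
f=lambda x,y,ox,oy,k=5:((x+.5)/k-.5+ox,(y+.5)/k-.5+oy)
print("can",onz(s,f(395,167,230,140,6),120),onz(s,f(395,162,230,140,6),120))
print("pad",onz(s,f(181,116,230,140,6),50))
C=[onz(s,f(a,b,200,240),10) for a,b in [(485,121),(552,294),(122,410),(75,222)]]
for c in C: print(c.round(1))
print("cen",np.mean(C,0))
d=C[2]-C[1];print(np.linalg.norm(d),np.arctan2(d[1],d[0])); d=C[3]-C[0];print(np.linalg.norm(d),np.arctan2(d[1],d[0]))
```

```text
can [493.26072412 -52.12878185 120.        ] [493.54655362 -55.56188174 120.        ]
pad [ 609.14503602 -155.00397208   50.        ]
[466.5 197.   10. ]
[425.2 298.   10. ]
[623.3 382.6  10. ]
[666.  280.7  10. ]
cen [545.22504378 289.57691839  10.        ]
215.40946465246353 0.40318827456776724
216.35861449845626 0.397442708386608
```

jog_arm --pt "0 0 0 0 0 -9.28 9.4" --pt "0 0 0 0 0 -9.28 9.4" --pt "0 0 0 0 0 -9.28 9.4" --pt "0 0 0 0 0 -9.28 9.4" --pt "0 0 0 0 0 -9.28 9.4" --pt "-0.24 -4.13 0 0 0 0 9.4" --pt "-0.24 -4.13 0 0 0 0 9.4" --pt "-0.24 -4.13 0 0 0 0 9.4" --pt "-0.24 -4.13 0 0 0 0 9.4" --pt "-0.24 -4.13 0 0 0 0 9.4" --pt "-0.24 -4.13 0 0 0 0 9.4" --pt "-0.24 -4.13 0 0 0 0 9.4" --pt "-0.24 -4.13 0 0 0 0 9.4" --pt "-0.24 -4.13 0 0 0 0 9.4" --pt "-0.24 -4.13 0 0 0 0 9.4" --pt "-0.24 -4.13 0 0 0 0 9.4" --pt "-0.24 -4.13 0 0 0 0 9.4" --pt "-0.24 -4.13 0 0 0 0 9.4" --pt "-0.24 -4.13 0 0 0 0 9.4" --pt "-0.24 -4.13 0 0 0 0 9.4" --squeeze 40

```text
clock: 4.4
eef_pos: [494.1, -53.0, 227.6]
eef_rot: [-3.141, 0.0, -2.741]
wrist_force: [1.1, 0.7, 0.3]
finger_gap: 93.9
```

Run:
```python
from h import *
p=camera("wrist"); cv2.imwrite("pics/w1.png",p["image"][:,:,::-1])
for t in ["canister","pad"]:
    for r in recognise(p,t)[:1]: print(t,r["conf"],cw(p,r["centre"]))
s=read_state(); print(s["clock"],s["eef_pos"],s["eef_rot"],s["joints"])
for X in [(493,-52,120),(608,-157,50),(443,-148,12)]: print(proj(p,X,True))
```

```text
canister 0.73 [487.98473104 -56.8530617  117.74614856]
pad 0.61 [ 599.27647491 -169.59605315   52.40339361]
4.55 [493.79958938 -52.75939958 227.09743036] [ 3.14126029e+00 -5.52373155e-04 -2.74278999e+00] [-1.80194422e-01  1.81439573e-01  1.66870740e+00 -2.50276288e-05
  1.29208989e+00 -2.14978643e+00]
[285.50017366 216.86525484]
[161.88229771 256.93914921]
[224.35327012 123.45863324]
```

View pics/w1.png

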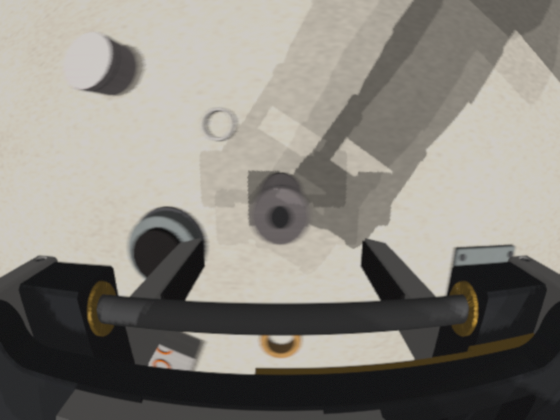

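Run:
```python
from h import *
p=camera("wrist")
for px,z in [((281,216),120),((160,253),50)]: print(onz(p,px,z,True))
print(onz(p,(281,216),120,True)-onz(p,(285.5,216.9),120,True))
```

```text
[493.30057129 -55.5930156  120.        ]
[ 603.33078208 -160.40450057   50.        ]
[ 0.74631338 -3.77445118  0.        ]
```

jog_arm --pt "0 0 2 0 0 0 9.4" --pt "0.1 0 2 0 0 0 9.4" --pt "0 0 2 0 0 0 9.4" --pt "0 0 2 0 0 0 9.4" --pt "0 0 2 0 0 0 9.4" --pt "0 0 2 0 0 0 9.4" --pt "0 0 2 0 0 0 9.4" --pt "0 0 1.6 0 0 0 9.4" --pt "0 0 1 0 0 0 9.4" --pt "0 0 0 0 0 0 9.4" --pt "0 0 0 0 0 0 6" --pt "0 0 0 0 0 0 5.4" --pt "0 0 0 0 0 0 4.5" --pt "0 0 0 0 0 0 4.5" --pt "0 0 0 0 0 0 4.5" --pt "0 0 0 0 0 0 4.5" --pt "0 0 0 0 0 0 4.5" --squeeze 40

```text
clock: 6.72
eef_pos: [492.8, -52.1, 61.6]
eef_rot: [-3.141, 0.0, -2.741]
wrist_force: [-0.1, -1.3, 2.1]
finger_gap: 49.8
```

jog_arm --pt "0 0 -1 0 0 0 3" --pt "0 0 -2 0 0 0 3" --pt "0 0 -2 0 0 0 3" --pt "0 0 -2 0 0 0 3" --pt "0 0 -1.5 0 0 0 3" --pt "-0.8 -1.8 0 0 0 0 3" --pt "-0.8 -1.8 0 0 0 0 3" --pt "-0.8 -1.8 0 0 0 0 3" --pt "-0.8 -1.8 0 0 0 0 3" --pt "-0.8 -1.8 0 0 0 0 3" --pt "-0.8 -1.8 0 0 0 0 3" --pt "-0.8 -1.8 0 0 0 0 3" --pt "-0.8 -1.6 0 0 0 0 3" --pt "0 0 0 0 0 0 3" --pt "0 0 0 0 0 0 3" --squeeze 40

```text
clock: 8.6
eef_pos: [606.5, -157.3, 146.3]
eef_rot: [3.141, -0.001, -2.74]
wrist_force: [-0.0, 0.2, -2.9]
finger_gap: 49.4
```

Run:
```python
from h import *
s=camera("side");t=camera("top")
a=cv2.resize(s["image"][100:220,200:320,::-1],(400,400));b=cv2.resize(t["image"][110:250,300:440,::-1],(400,400))
cv2.imwrite("pics/p1.png",cv2.convertScaleAbs(np.hstack([a,b]),alpha=1.5)); q=read_state();print(q["clock"],q["eef_pos"],q["wrist_force"],q["finger_gap"],q["joints"])
```

```text
8.7 [ 606.63635963 -157.26220495  146.53295393] [ 0.06377512 -0.01736627 -3.1423856 ] 49.6345614945833 [-3.12106030e-01  5.40695166e-01  1.37482468e+00  4.80089024e-05
  1.22640345e+00 -2.28430727e+00]
```

View pics/p1.png

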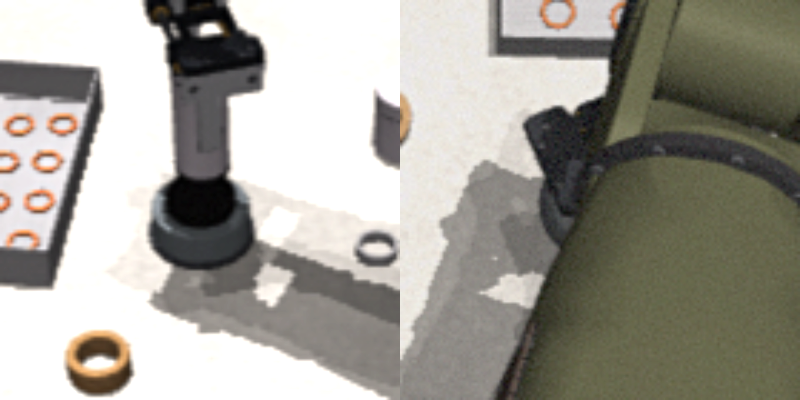

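jog_arm --pt "0 0 1.5 0 0 0 3" --pt "0 0 1.5 0 0 0 3" --pt "0 0 0.5 0 0 0 3" --pt "0 0 0.4 0 0 0 3" --pt "0 0 0.4 0 0 0 3" --pt "0 0 0.2 0 0 0 3" --pt "0 0 0.1 0 0 0 3" --pt "0 0 0 0 0 0 3" --pt "0 0 0 0 0 0 3"

```text
clock: 9.82
eef_pos: [607.1, -157.7, 100.7]
eef_rot: [-3.141, 0.0, -2.74]
wrist_force: [-3.3, 2.2, 4.5]
finger_gap: 49.7
```

jog_arm --pt "0 0 0.1 0 0 0 3" --pt "0 0 0.1 0 0 0 3" --pt "0 0 0 0 0 0 3" --pt "0 0 0 0 0 0 3"

```text
clock: 10.32
eef_pos: [607.2, -157.8, 99.5]
eef_rot: [-3.141, 0.001, -2.741]
wrist_force: [-6.0, 3.6, 13.6]
finger_gap: 49.4
```

jog_arm --pt "0 0 0.05 0 0 0 3" --pt "0 0 0 0 0 0 3" --pt "0 0 0 0 0 0 3" --pt "0 0 0 0 0 0 3"

```text
clock: 10.82
eef_pos: [607.2, -157.8, 99.5]
eef_rot: [-3.141, 0.001, -2.74]
wrist_force: [-8.3, 3.5, 16.0]
finger_gap: 49.5
```

Run:
```python
from h import *
s=camera("side")
a=cv2.resize(s["image"][120:190,220:300,::-1],None,fx=8,fy=8,interpolation=2)
cv2.imwrite("pics/p2.png",cv2.convertScaleAbs(a,alpha=1.8)); q=read_state();print(q["clock"],q["eef_pos"],q["wrist_force"],q["finger_gap"])
```

```text
10.875 [ 607.25864448 -157.76936787   99.48850533] [-8.84095578  3.58379991 16.04912276] 49.849996651994665
```

View pics/p2.png

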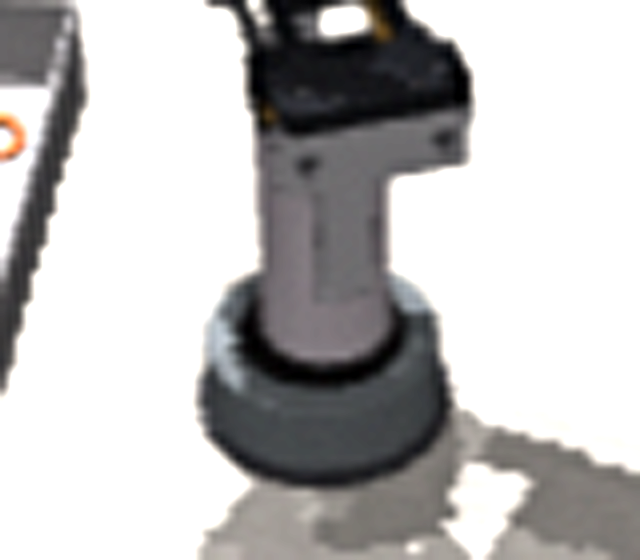

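jog_arm --pt "0 0 -0.7 0 0 0 3" --pt "0 0 -1 0 0 0 3" --pt "0 0 -1.5 0 0 0 3" --pt "0 0 -1.5 0 0 0 3" --pt "0 0 -1 0 0 0 3" --pt "0 0 0 0 0 0 3" --pt "0 0 0 0 0 0 3"

```text
clock: 11.75
eef_pos: [606.8, -157.7, 154.4]
eef_rot: [3.141, -0.001, -2.741]
wrist_force: [-0.3, 0.2, -3.7]
finger_gap: 50.0
```

jog_arm --pt "0 1.5 0 0 0 0 3" --pt "0 2.6 0 0 0 0 3" --pt "0 2.6 0 0 0 0 3" --pt "0 2.6 0 0 0 0 3" --pt "0 2.6 0 0 0 0 3" --pt "0 2.6 0 0 0 0 3" --pt "0 2.6 0 0 0 0 3" --pt "0 2.6 0 0 0 0 3" --pt "0 2.6 0 0 0 0 3" --pt "0 2.6 0 0 0 0 3" --pt "0 2.6 0 0 0 0 3" --pt "0 2.6 0 0 0 0 3" --pt "0 2.6 0 0 0 0 3" --pt "0 2.6 0 0 0 0 3" --pt "0 2.6 0 0 0 0 3" --pt "0 2.6 0 0 0 0 3" --pt "0 2.6 0 0 0 0 3" --pt "0 0.4 0 0 0 0 3" --pt "0 0 0 0 0 0 3" --pt "0 0 0 0 0 0 3"

```text
clock: 14.25
eef_pos: [437.3, 242.1, 154.9]
eef_rot: [-3.141, -0.0, -2.741]
wrist_force: [-0.6, 0.0, -4.0]
finger_gap: 49.6
```

Run:
```python
from h import *
s=camera("side");t=camera("top");w=camera("wrist")
a=cv2.resize(s["image"][210:350,190:330,::-1],(400,400));b=cv2.resize(t["image"][130:310,90:270,::-1],(400,400))
cv2.imwrite("pics/s1.png",cv2.convertScaleAbs(np.hstack([a,b]),alpha=1.5)); q=read_state();print(q["clock"],q["eef_pos"],q["eef_rot"],q["wrist_force"],q["finger_gap"])
cv2.imwrite("pics/s1w.png",w["image"][:,:,::-1])
```

```text
14.4 [437.43687231 242.2359051  154.93574587] [-3.14154585e+00 -2.15789043e-05 -2.74138083e+00] [ 0.19435671  0.38316448 -2.82625734] 49.65617069802798
```

View pics/s1.png

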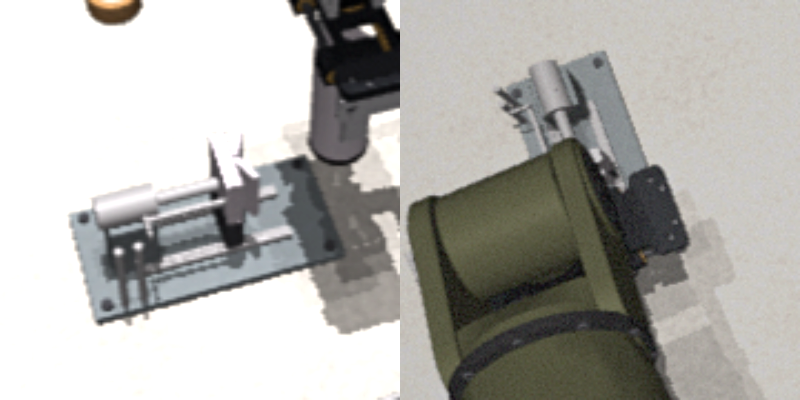

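View pics/s1w.png

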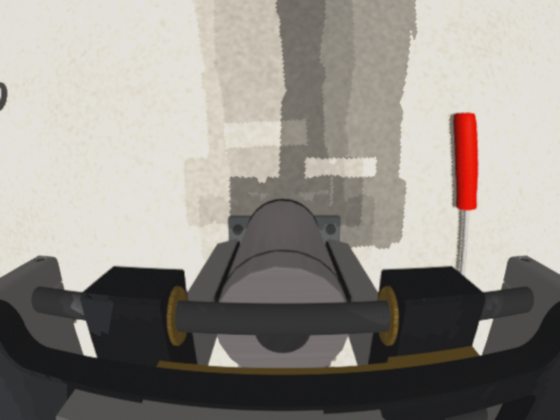

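jog_arm --pt "0 0 1 0 0 0 3" --pt "0 0 1.5 0 0 0 3" --pt "0 0 1.5 0 0 0 3" --pt "0 0 1.5 0 0 0 3" --pt "0 0 1 0 0 0 3" --pt "0 0 0 0 0 0 3" --pt "-0.8 0.0 0 0 0 0 3" --pt "-1 0.1 0 0 0 0 3" --pt "-1 0 0 0 0 0 3" --pt "-1 0 0 0 0 0 3" --pt "-0.8 0 0 0 0 0 3" --pt "-0.4 0 0 0 0 0 3" --pt "0 0 0 0 0 0 3" --pt "0 0 0 0 0 0 3"

```text
clock: 16.15
eef_pos: [482.7, 263.1, 89.9]
eef_rot: [-3.142, -0.0, -2.74]
wrist_force: [-0.7, 0.7, -2.7]
finger_gap: 49.8
```

Run:
```python
from h import *
s=camera("side")
a=cv2.resize(s["image"][230:330,200:320,::-1],None,fx=6,fy=6,interpolation=2)
cv2.imwrite("pics/s2.png",cv2.convertScaleAbs(a,alpha=1.5)); q=read_state();print(q["clock"],q["eef_pos"],q["eef_rot"],q["wrist_force"],q["finger_gap"])
```

```text
16.2 [482.68287774 263.08671011  89.95992287] [ 3.14158977e+00 -1.37670406e-04 -2.74056292e+00] [-0.17648258  0.0623269  -3.12945372] 49.5403498611992
```

View pics/s2.png

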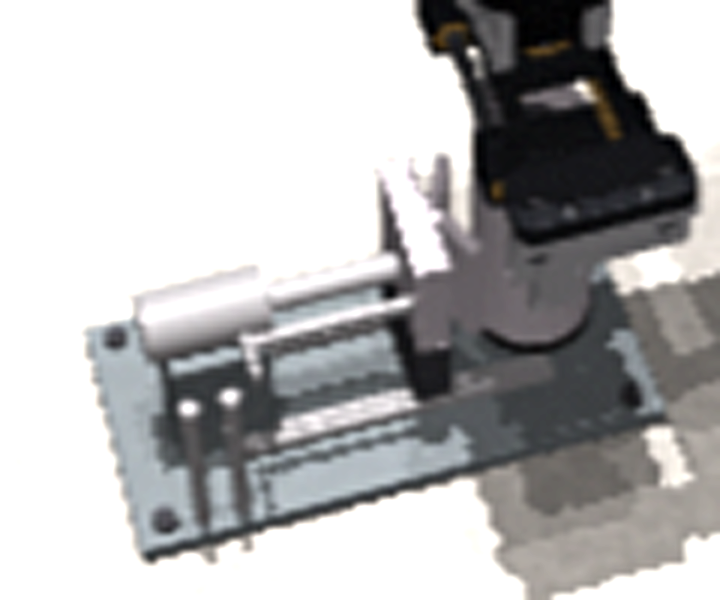

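jog_arm --pt "-0.4 0 0 0 0 0 3" --pt "-0.4 0 0 0 0 0 3" --pt "-0.2 0 0 0 0 0 3" --pt "-0.2 0 0 0 0 0 3" --pt "-0.2 0 0 0 0 0 3" --pt "-0.2 0 0 0 0 0 3" --pt "-0.2 0 0 0 0 0 3" --pt "-0.2 0 0 0 0 0 3" --pt "0 0 0 0 0 0 3" --pt "0 0 0 0 0 0 3"

```text
clock: 17.45
eef_pos: [501.2, 270.9, 89.9]
eef_rot: [-3.142, -0.0, -2.741]
wrist_force: [-3.9, -2.0, -2.4]
finger_gap: 49.4
```

Run:
```python
from h import *
c,s=np.cos(.4),np.sin(.4)
for i in range(4):
    p=camera("side"); q=read_state(); f=q["wrist_force"]; e=q["eef_pos"]
    print(q["clock"],e,f, "fx",f[0]*c+f[1]*s,"fy",-f[0]*s+f[1]*c,"sx",(e[0]-545.3)*c+(e[1]-289)*s,"sy",-(e[0]-545.3)*s+(e[1]-289)*c)
a=cv2.resize(p["image"][230:330,200:320,::-1],None,fx=6,fy=6,interpolation=2)
cv2.imwrite("pics/s3.png",cv2.convertScaleAbs(a,alpha=1.5))
```

```text
17.5 [501.15727894 270.92336481  89.8817691 ] [-3.90420893 -2.34509392 -1.92624943] fx -4.5092371452526985 fy -0.6396039667611486 sx -47.697511851518364 sy 0.540301685667508
17.55 [501.17059672 270.91215771  89.87333409] [-4.18977774 -1.90717315 -2.68588887] fx -4.60172905765687 fy -0.12504649067318696 sx -47.68960960922811 sy 0.5247930679493074
17.6 [501.16024762 270.92203507  89.8659693 ] [-4.70791238 -1.42884352 -1.84725651] fx -4.892692330304625 fy 0.517295402979485 sx -47.69529533641055 sy 0.5379208490622567
17.65 [501.1685714  270.90996788  89.85921822] [-3.97463957 -1.7727193  -1.67393412] fx -4.351214889100921 fy -0.08498504788140582 sx -47.69232781235183 sy 0.5235648038108813
```

View pics/s3.png

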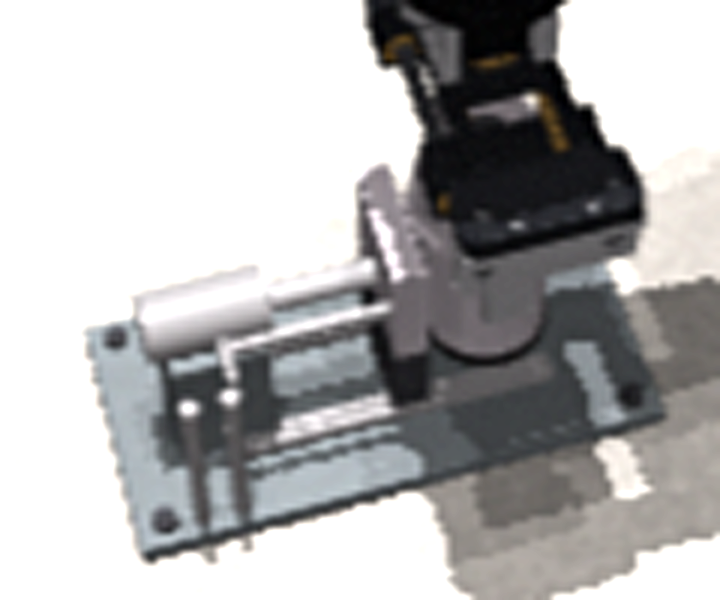

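jog_arm --pt "-0.2 0 0 0 0 0 3" --pt "-0.2 0 0 0 0 0 3" --pt "-0.2 0 0 0 0 0 3" --pt "-0.2 0 0 0 0 0 3" --pt "-0.2 0 0 0 0 0 3" --pt "-0.1 0 0 0 0 0 3" --pt "0 0 0 0 0 0 3" --pt "0 0 0 0 0 0 3" --pt "0 0 0 0 0 0 3" --pt "0 0 0 0 0 0 3"

```text
clock: 18.9
eef_pos: [510.9, 275.0, 89.9]
eef_rot: [-3.142, -0.002, -2.741]
wrist_force: [-8.3, -3.1, 1.9]
finger_gap: 49.7
```

Run:
```python
from h import *
c,s=np.cos(.4),np.sin(.4)
for i in range(3):
    p=camera("side"); q=read_state(); f=q["wrist_force"]; e=q["eef_pos"]
    print(q["clock"],e,f, "fx",f[0]*c+f[1]*s,"fy",-f[0]*s+f[1]*c,"sx",(e[0]-545.3)*c+(e[1]-289)*s,"gap",q["finger_gap"])
a=cv2.resize(p["image"][230:330,200:320,::-1],None,fx=6,fy=6,interpolation=2)
cv2.imwrite("pics/s4.png",cv2.convertScaleAbs(a,alpha=1.5))
```

```text
18.95 [510.87258758 275.04989679  89.88956869] [-9.10009024 -3.84988085  1.03658186] fx -9.880952378148319 fy -0.002233022550607533 sx -37.142172768088514 gap 49.724371452869235
19.0 [510.86699669 275.04902887  89.88357255] [-9.29557506 -4.40111742  1.33559613] fx -10.275667453915979 fy -0.4338301541228504 sx -37.14766031081197 gap 49.845205612607714
19.05 [510.86908891 275.03030304  89.8713504 ] [-8.74228341 -3.96132224  0.7149562 ] fx -9.594787789148572 fy -0.24421388433332947 sx -37.15302542670446 gap 49.44212426490273
```

View pics/s4.png

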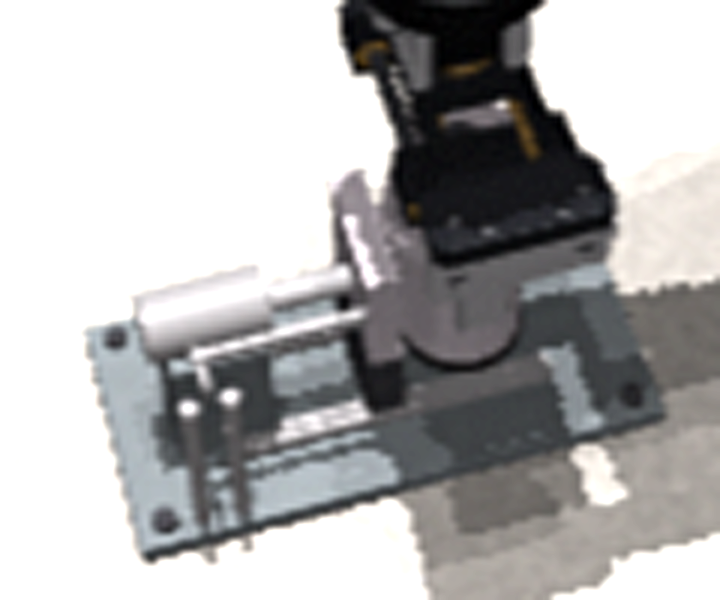

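jog_arm --pt "0 0 0 0 0 0 3" --pt "0 0 0 0 0 0 3" --pt "0 0 0 0 0 0 3" --pt "0 0 0 0 0 0 3" --pt "0 0 0 0 0 0 3" --pt "0 0 0 0 0 0 3" --pt "0 0 0 0 0 0 3" --pt "0 0 0 0 0 0 3" --pt "0 0 0 0 0 0 3" --pt "0 0 0 0 0 0 3" --pt "0 0 0 0 0 0 3" --pt "0 0 0 0 0 0 3" --pt "0 0 0 0 0 0 3" --pt "0 0 0 0 0 0 3" --pt "0 0 0 0 0 0 3" --pt "0 0 0 0 0 0 3" --pt "0 0 0 0 0 0 3" --pt "0 0 0 0 0 0 3" --pt "0 0 0 0 0 0 3" --pt "0 0 0 0 0 0 3"

```text
clock: 21.55
eef_pos: [510.9, 275.0, 89.9]
eef_rot: [-3.142, -0.002, -2.741]
wrist_force: [-8.4, -4.0, 1.5]
finger_gap: 49.9
```

jog_arm --pt "0 0 0 0 0 0 3" --pt "0 0 0 0 0 0 3" --pt "0 0 0 0 0 0 3" --pt "0 0 0 0 0 0 3" --pt "0 0 0 0 0 0 3" --pt "0 0 0 0 0 0 3" --pt "0 0 0 0 0 0 3" --pt "0 0 0 0 0 0 3"

```text
clock: 22.55
eef_pos: [510.9, 275.1, 89.9]
eef_rot: [-3.142, -0.002, -2.74]
wrist_force: [-8.3, -3.5, 1.3]
finger_gap: 49.6
```

Run:
```python
from h import *
c,s=np.cos(.4),np.sin(.4)
p=camera("side"); t=camera("top")
q=read_state(); f=q["wrist_force"]; print(q["clock"],q["eef_pos"],q["finger_gap"],"fx",f[0]*c+f[1]*s)
a=cv2.resize(p["image"][230:330,200:320,::-1],(480,400),interpolation=2);b=cv2.resize(t["image"][140:220,120:180,::-1],(300,400),interpolation=2)
cv2.imwrite("pics/s5.png",cv2.convertScaleAbs(np.hstack([a,b]),alpha=1.5))
```

```text
22.65 [510.86097411 275.04333443  89.87139811] 49.716662318012965 fx -9.58726465108298
```

View pics/s5.png

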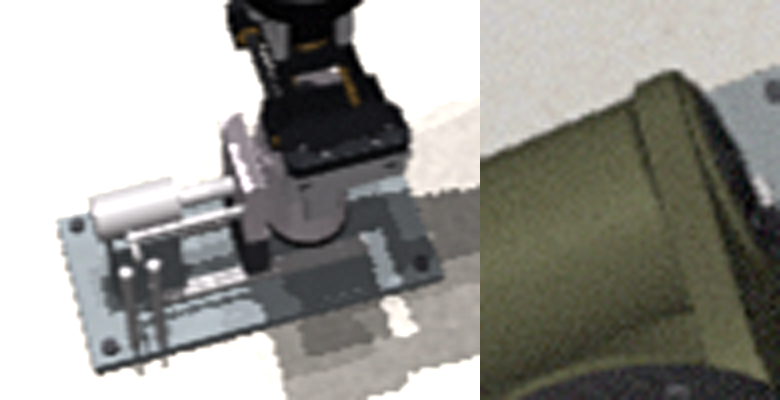

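The side view shows the pointer at (135,240), between the pegs at (125,272) and (153,265). The canister is upright in the V with its foot clear of the plate. The top view is blocked by the arm.

```bash
python3 -c "
from cell import *
print(sign_off())"
```

```text
the job is handed in; nothing more can be done
None
```

I gripped the canister and pressed its foot down on the pad until the pad stopped sinking. I then lifted it clear, carried it upright to the stand and pushed it squarely into the V. I held it there for over 3 s and handed the job in at 22.7 s, still gripping and pressing.

- **Pad:** the pad stopped sinking with the foot 38 mm above the bench, under about 19 N. A sideways force of about 9 N built up while pressing, but the canister stayed upright and didn't slip in the grip.
- **Saddle:** the push measured 9.6 to 10.3 N along the stand with almost no sideways force, so the saddle is about 20 mm back. The side camera showed the pointer between the pegs.
- **Canister:** its foot is about 28 mm above the bench, below the V and clear of the plate. The tool is vertical to within 0.002 rad, and its position held steady to about 0.1 mm during the hold.
- **What I couldn't check:** the arm blocked the top camera at the end, so that last look relied on the side view and the forces. I did not take a last picture of the bystanders. The planned path stayed clear of them, and no force reading suggested a touch.
- **Disagreement:** the cameras differed by up to 5–6 mm on where the pad was, and by a few mm on the canister and stand. I used values in between.

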